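# Index the parts carousel to the solder spool

## Robot

A 6-joint arm with a two-finger parallel gripper is mounted at the origin on the work surface; the furniture and walls round the work are solid. World frame = base frame: x ahead of the robot, y to its left, z up, the work surface at z = 0. Lengths are in m, angles in rad, forces in N, time in s.
With the tool pointing down it reaches from about 0.25 to 0.725 m from the base axis. Payload 9.7 kg.
Tool frame: the origin (TCP) lies midway between the tips of the shut fingers; the grasp point (between the pads) lies robot.pinch_z behind it (robot.pinch_z is the distance from the TCP to the grasp point, in m); z points along the fingers, y is the line along which they close (so a half turn about z gives the same grasp; the last joint's range is limited). The gripper opens to 85 mm and grips with 20 to 120 N. Pads are 22 mm wide; open, the fingers measure 114 mm over their backs; the gripper's body (76 mm by 85 mm) begins 54 mm behind the grasp point. The pads swing forward as they close: fully open they stand 13 mm farther back than shut.
Start: joints at [-1.345, 0.087, 0.176, 1.66, 0, 1.571], TCP at [0.123, -0.536, 0.231] pointing down, gripper open.
Joint ranges: [-3.13, 3.13], [-0.85, 1.81], [-1.15, 1.24], [-2.2, 2.28], [-1.44, 1.52], [-3.14, 3.14]. Speed limits (rad/s): [2.22, 2.22, 2.57, 3.14, 3.14, 3.14].

## Interface

Orientations are given as a unit quaternion [x, y, z, w].
In Python, from cell import robot, optics, models gives the robot as it stands.
- The arm moves only by the tool arm_command, never from a script. Its argument "moves" is one flat list of numbers, 4 for each row, row after row: the shift along the tool's x, y, z in m, then the turn about the tool's z in rad. In form: [x, y, z, turn, x, y, z, turn, ...]. A call has 1 to 12 rows; each row is the pose to reach, as a shift and turn from the pose commanded when the call began, along the tool's axes at that moment; what a row does not reach only later rows make up. A row lasts 1/8 s, in which the tool goes at most 62.5 mm and 10.7 degrees, less where a joint would pass 70% of its speed; a pose out of reach is approached as far as the arm can. A call with a gripper value outside its range is refused whole. "grip" is the finger opening in m, from 0 to 0.0854, set as the call begins (left out, the last holds). The fingers move at their own pace and stop on an object; "force" is the grip in N (left out, the last holds). Time passes only in rows, so rows that repeat a pose let the fingers close. It gives the time, the measured TCP pose, the force, the opening and the grip force at its end, in the units of the state.
- robot.sense(): the state, without advancing time (a new reading comes with each control period).
- optics.read_camera(name): name is "scene" or "top" or "wrist"; returns the picture (420x560x3 uint8, red, green, blue); there is no depth.
- optics.camera_params(name): a dict with "fx", "fy", "cx", "cy" (pixels), "view" (4x4, takes a point from world to camera coordinates). Camera axes: x right, y up, looking along -z (the intrinsics and any distortion apply to the point x, -y, -z); pixel columns grow to the right and rows downward; lengths in m; the calibration is good to about 2 mm. A picture is of the moment at which its call begins: read the wrist's pose just before it. camera_params takes no time and is no camera call; for the wrist camera it gives the pose at the moment of the call.
- robot.job_done(): hands the job in; it is judged then, once.
Trained networks look in the newest picture that a camera, given by its name, has taken for a name from the list of things; names that differ only in an ending like _2 or _b are one class to them, and where a whole thing is asked for, a point or a joint stands for the part that bears it (a point fixed in the world has none). Each returns a list of dicts, best first, with "p" (0 to 1); they miss things now and then, are a little off and sometimes report something else, mostly with a low value. They report only what shows in the picture. A call takes as long as a camera call. They do not tell look-alikes from the thing itself.
- models.cut_out(camera, name): "pixels" (420x560 bool, what is visible of it).
- models.pinpoint(camera, name): "at" ([x, y, z] in m, in world coordinates, good to about 4 mm: a listed point, or the origin of a listed thing).
The state is a dict: "t": time; "q": joint angles; "dq": joint speeds; "joint_efforts": joint torques, N m; "ee_pos": TCP position; "orientation": TCP orientation; "contact_force": force on the tool from outside, world axes, zero at the start; "torque": the same for the moment, N m; "grip_width": opening from 0.0 (shut) to 1.0 (fully open); "gripper_force": force on a finger pad.
Only numpy, scipy, OpenCV 4.12 (cv2) and the standard library are available. Lean on these libraries where they do the work, as an engineer would, in place of code of your own. Each camera call takes 0.05 s, during which the arm holds its last target. There are 200 camera calls.

## Task

Pump the red lever pad of the parts carousel until the solder spool with the green flanges stands at the pick-up place, in its compartment directly behind the gap between the two yellow posts, and no further. Each full press moves the tray one compartment; turn it by the lever only, without touching the tray or the spool, and leave the lever up.

Things in the scene. Friction and masses are not known exactly. Their poses are not given: they have to be found in the camera images.
- tray: Round white tray, 190 mm across, eight compartments, 8 mm rim; its floor is 46 mm above the worktop. Origin on the turning axis (z, up) at floor height. Each full lever stroke turns it one compartment (45 degrees) counter-clockwise seen from above; a partial stroke turns it part of the way. A ratchet and brake hold it while the lever returns. At the start a compartment stands at the gate.
- spool: Solder spool, grey winding between two green flanges, 34 mm across, 26 mm tall, standing loose in a compartment 66 mm from the tray's axis, 2 to 5 compartments before the gate. Origin at the centre of its underside. Other compartments hold a brown jar with cream lid (40 x 48 mm), a blue cap, a flat white spool, or nothing.
- gate (a point): The pick-up place, fixed to the housing: point at the tray's floor height, 66 mm from its axis on the robot's side, in line with the middle between two upright yellow posts (72 mm apart, just outside the rim, tops 68 mm above the worktop). The spool shall stand here. x axis points to the tray's axis, z up.
- pad (a point): Centre of the top of the red pad (40 mm long, 44 wide) on the lever, 181 mm from the tray's axis, beyond the gate on the robot's side, 70 mm above the worktop when up. Pressed down from above it swings on a hinge 72 mm nearer the tray, sinking 27 mm straight down (within 2 mm) to a firm stop. It takes 5 to 12 N and springs back up when let go. Press at about 60 mm/s: hard blows throw the parts.
Mind the look-alikes: they are no part of the job. Of the things like the spool, leave any that is purple; of the rest the larger one is meant.

How it is judged:
By the outcome, as a careful person would: the job done as asked, in the order asked, and still so for the second after the job is handed in, with the robot touching nothing.
It also fails if it takes over 48 s, if anything falls off the work surface, if the arm or the gripper's body presses on something with over 40 N, if the wrist force passes 120 N, or if a joint passes its speed limit or range.

## Working session

There is one attempt and no reset: what is moved stays moved. The work goes in short steps, Python scripts to look and compute and a tool call to move; the robot and the scene stay as the last step left them, time stands still between calls to the robot, and variables do not carry over. Pictures are saved under pics/ and viewed, at most 10 in all, crops included, and the job is handed in when it is done.

Besides the shell and the picture viewer there is one more tool, called after "Call:" as name(argument=value, ...) on one line, values as JSON. arm_command: Moves the arm, as the interface text tells. Its arguments: {"type":"object","properties":{"moves":{"type":"array","items":{"type":"number"}},"grip":{"type":"number"},"force":{"type":"number"}},"required":["moves"]}

```bash
mkdir -p pics; python3 - <<'E'
from cell import robot, optics, models
import cv2,numpy as np
s=robot.sense();print(s['t'],s['ee_pos'],s['orientation'],s['grip_width'])
ims=[]
for c in ["top","scene"]:
    im=optics.read_camera(c);cv2.imwrite(f"pics/{c}0.png",im[...,::-1])
    for n in ["tray","spool","gate","pad"]:
        r=models.pinpoint(c,n);print(c,n,[(np.round(d['at'],3).tolist(),round(d['p'],2)) for d in r[:4]])
E
```

```text
0.0 [ 0.12309662 -0.53581135  0.23055151] [ 9.93633768e-01  1.12656403e-01 -6.72957988e-05 -6.82661636e-04] 0.9985192612831556
top tray [([0.599, -0.296, 0.044], 0.68)]
top spool [([0.639, -0.347, 0.042], 0.7), ([0.414, -0.44, 0.001], 0.62), ([0.626, -0.109, -0.001], 0.58)]
top gate [([0.535, -0.298, 0.042], 0.76)]
top pad [([0.42, -0.28, 0.069], 0.94)]
scene tray [([0.599, -0.299, 0.044], 0.62)]
scene spool [([0.637, -0.349, 0.045], 0.77), ([0.417, -0.441, 0.003], 0.69)]
scene gate [([0.536, -0.295, 0.049], 0.94)]
scene pad [([0.535, -0.296, 0.048], 0.45)]
```

View pics/top0.png

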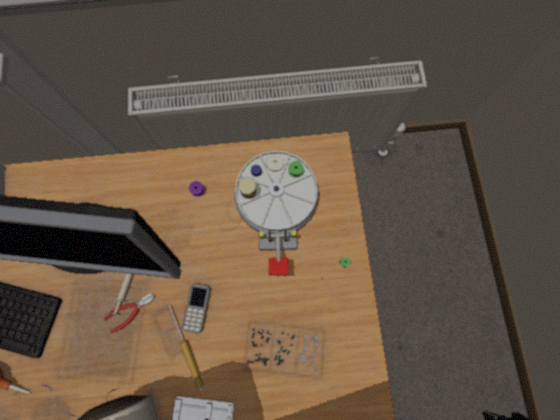

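View pics/scene0.png

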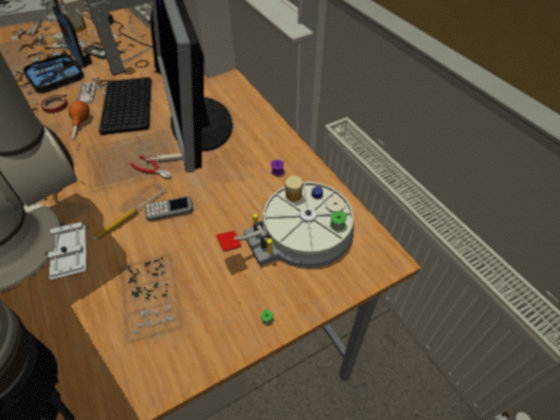

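The top view shows the tray at about (277,190), the large green spool at (296,169), the jar, blue cap and white spool ahead of it, and the red pad at (279,267). The small green spool at (345,262) and the purple one at (197,188) are look-alikes on the table. In tray coordinates the spool is at about -53° and the gate at about 175°, so it is 5 compartments before the gate. I'll move above the pad with the fingers shut.

Call:
arm_command(moves=[0.04, -0.02, 0.0, 0, 0.08, -0.041, 0, 0, 0.12, -0.062, 0, 0, 0.16, -0.083, 0.01, 0, 0.2, -0.104, 0.02, 0, 0.24, -0.125, 0.03, 0, 0.28, -0.146, 0.04, 0, 0.32, -0.167, 0.05, 0, 0.347, -0.183, 0.06, 0, 0.347, -0.183, 0.06, 0, 0.347, -0.183, 0.06, 0], grip=0)

```text
t: 1.88
ee_pos: [0.4202, -0.2802, 0.1715]
orientation: [0.994, 0.113, -0.0, 0.0]
contact_force: [-0.6, 0.5, -0.1]
grip_width: 0.008
gripper_force: 0.0
```

```bash
cat > h.py <<'E'
from cell import robot, optics, models
import numpy as np, cv2
def ray(c,uv,z,P=None):
    P=P or optics.camera_params(c); V=np.array(P['view']); 
    d=np.array([(uv[0]-P['cx'])/P['fx'],-(uv[1]-P['cy'])/P['fy'],-1])
    o=-V[:3,:3].T@V[:3,3]; w=V[:3,:3].T@d
    return o+w*(z-o[2])/w[2]
def cen(m): 
    y,x=np.nonzero(m); return x.mean(),y.mean()
E
python3 - <<'E'
from h import *
s=robot.sense();print(s['t'],s['ee_pos'],s['orientation'],s['contact_force'])
im=optics.read_camera("wrist");cv2.imwrite("pics/w1.png",im[...,::-1])
for n in ["spool","pad","gate","tray"]:
    print("w",n,[(np.round(d['at'],3).tolist(),round(d['p'],2)) for d in models.pinpoint("wrist",n)[:3]])
for c in ["wrist","top"]:
    if c=="top": im=optics.read_camera(c);cv2.imwrite("pics/top1.png",im[...,::-1])
    hsv=cv2.cvtColor(im,cv2.COLOR_RGB2HSV)
    m=((hsv[...,0]<8)|(hsv[...,0]>172))&(hsv[...,1]>170)&(hsv[...,2]>100)
    n,l,st,ce=cv2.connectedComponentsWithStats(m.astype(np.uint8))
    k=1+st[1:,4].argmax(); print(c,st[k],ce[k],ray(c,ce[k],.07))
E
```

```text
1.875 [ 0.42019589 -0.28015069  0.17151126] [ 9.93616738e-01  1.12808519e-01 -2.83953062e-05  1.21958564e-04] [-0.60051516  0.4814193  -0.08522548]
w spool [([0.417, -0.441, 0.0], 0.78)]
w pad [([0.414, -0.283, 0.067], 0.71)]
w gate [([0.528, -0.289, 0.043], 0.95)]
w tray []
wrist [ 254  185   62   59 2376] [284.43181818 214.66540404] [ 0.41896212 -0.28429999  0.07      ]
top [117 328   4   2   4] [118.5  328.25] [0.32353923 0.06028453 0.07      ]
```

View pics/w1.png

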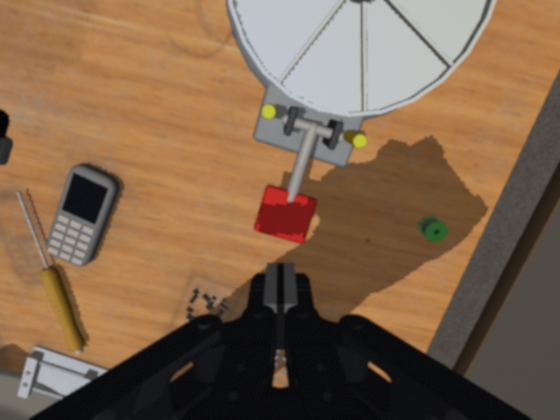

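The wrist view shows the pad at about (285,214), the posts at (269,112) and (360,141), and an empty gate compartment between them. I'll press once and check the force.

Call:
arm_command(moves=[-0.001, 0.003, 0.03, 0, -0.001, 0.003, 0.06, 0, -0.001, 0.003, 0.085, 0, -0.001, 0.003, 0.095, 0, -0.001, 0.003, 0.102, 0, -0.001, 0.003, 0.109, 0, -0.001, 0.003, 0.116, 0, -0.001, 0.003, 0.123, 0, -0.001, 0.003, 0.129, 0, -0.001, 0.003, 0.13, 0, -0.001, 0.003, 0.13, 0])

```text
t: 3.55
ee_pos: [0.4211, -0.2838, 0.044]
orientation: [0.994, 0.113, 0.001, 0.001]
contact_force: [-3.9, 2.8, 13.9]
grip_width: -0.002
gripper_force: 7.8
```

```bash
python3 - <<'E'
from h import *
T=np.array([.599,-.297])
im=optics.read_camera("top");cv2.imwrite("pics/t2.png",im[120:300,180:380,::-1].repeat(3,0).repeat(3,1))
for d in models.pinpoint("top","spool")[:3]:
    v=np.array(d['at'][:2])-T;print(np.round(d['at'],3),d['p'],np.linalg.norm(v),np.degrees(np.arctan2(v[1],v[0])))
E
```

```text
[ 0.665 -0.303  0.043] 0.5 0.06613750826875782 -4.857168118665846
[ 0.629 -0.107 -0.001] 0.5 0.1924838954302411 80.97321128690977
[ 0.415 -0.441  0.001] 0.4 0.2338068433557923 -141.98316348216474
```

Call:
arm_command(moves=[0, 0, 0.001, 0, 0, 0, 0.002, 0, 0, 0, 0.002, 0])

```text
t: 4.03
ee_pos: [0.4212, -0.284, 0.0437]
orientation: [0.994, 0.113, 0.002, 0.002]
contact_force: [-9.7, 6.1, 28.0]
grip_width: -0.004
gripper_force: 15.3
```

The stop is firm, so stroke 1 is complete. I'll release and make stroke 2.

Call:
arm_command(moves=[0, 0, -0.012, 0, 0, 0, -0.026, 0, 0, 0, -0.04, 0, 0, 0, -0.04, 0, 0, 0, -0.032, 0, 0, 0, -0.025, 0, 0, 0, -0.018, 0, 0, 0, -0.011, 0, 0, 0, -0.005, 0, 0, 0, 0, 0, 0, 0, 0, 0])

```text
t: 5.4
ee_pos: [0.4203, -0.2835, 0.0432]
orientation: [0.994, 0.113, 0.001, 0.001]
contact_force: [-14.1, 8.6, 43.0]
grip_width: -0.001
gripper_force: 23.0
```

```bash
cat > look.py <<'E'
from h import *
T=np.array([.599,-.297])
im=optics.read_camera("top");cv2.imwrite("pics/t3.png",cv2.resize(im[120:300,180:380,::-1],None,fx=3,fy=3))
for d in models.pinpoint("top","spool")[:3]:
    v=np.array(d['at'][:2])-T;print(np.round(d['at'],3),d['p'],np.linalg.norm(v),np.degrees(np.arctan2(v[1],v[0])))
E
python3 look.py
```

```text
[ 0.65  -0.256  0.046] 0.67 0.0657030440695102 38.3874272325344
[ 0.63  -0.108 -0.   ] 0.58 0.19169058401496927 80.75388725443673
[ 0.417 -0.438  0.003] 0.56 0.23030720787678358 -142.24938720471596
```

Call:
arm_command(moves=[0, 0, -0.012, 0, 0, 0, -0.026, 0, 0, 0, -0.04, 0, 0, 0, -0.04, 0, 0, 0, -0.033, 0, 0, 0, -0.026, 0, 0, 0, -0.019, 0, 0, 0, -0.012, 0, 0, 0, -0.006, 0, 0, 0, -0.0015, 0, 0, 0, -0.0015, 0])

```text
t: 6.88
ee_pos: [0.4203, -0.2833, 0.0434]
orientation: [0.994, 0.113, 0.001, 0.001]
contact_force: [-10.4, 5.5, 31.8]
grip_width: 0.005
gripper_force: 16.6
```

```bash
python3 look.py
```

```text
[ 0.632 -0.108 -0.002] 0.66 0.1921035658180243 80.1993497785588
[ 0.418 -0.438  0.004] 0.6 0.2291673842413008 -141.96494206277856
[ 0.605 -0.229  0.043] 0.57 0.06796535882344767 84.93532020465675
```

Spool at 85°, with two strokes left. Stroke 4:

Call:
arm_command(moves=[0, 0, -0.012, 0, 0, 0, -0.026, 0, 0, 0, -0.04, 0, 0, 0, -0.04, 0, 0, 0, -0.033, 0, 0, 0, -0.026, 0, 0, 0, -0.019, 0, 0, 0, -0.012, 0, 0, 0, -0.006, 0, 0, 0, 0, 0, 0, 0, 0, 0])

```text
t: 8.35
ee_pos: [0.4204, -0.2834, 0.0434]
orientation: [0.994, 0.113, 0.001, 0.001]
contact_force: [-8.9, 5.9, 31.2]
grip_width: -0.004
gripper_force: 15.9
```

```bash
python3 look.py
```

```text
[ 0.63  -0.111 -0.003] 0.62 0.18835193123512167 80.55768155462955
[ 0.415 -0.437  0.002] 0.54 0.2313042368829417 -142.78330982595588
```

View pics/t3.png

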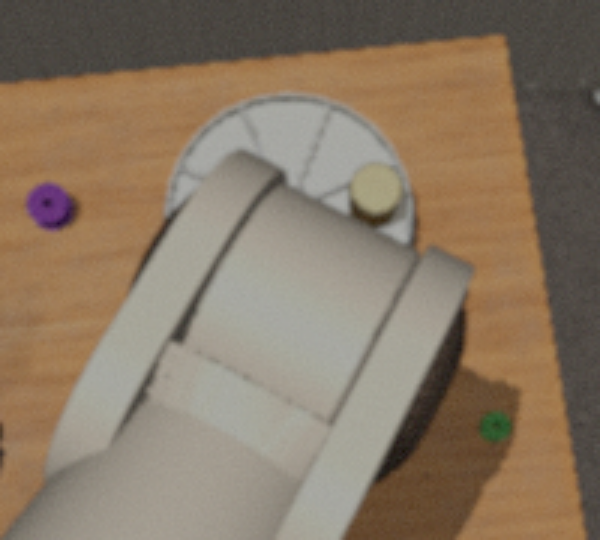

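The crop shows the jar at (377,190), on the far right after four steps as expected. The arm hides the spool. Last stroke, then raise.

Call:
arm_command(moves=[0, 0, -0.012, 0, 0, 0, -0.026, 0, 0, 0, -0.04, 0, 0, 0, -0.04, 0, 0, 0, -0.033, 0, 0, 0, -0.026, 0, 0, 0, -0.019, 0, 0, 0, -0.012, 0, 0, 0, -0.006, 0, 0, 0, 0, 0, 0, 0, 0, 0])

```text
t: 9.82
ee_pos: [0.4203, -0.2833, 0.0434]
orientation: [0.994, 0.113, 0.001, 0.001]
contact_force: [-9.4, 5.8, 30.3]
grip_width: -0.002
gripper_force: 15.9
```

Call:
arm_command(moves=[0, 0, -0.012, 0, 0, 0, -0.026, 0, 0, 0, -0.04, 0, 0, 0, -0.065, 0, 0, 0, -0.1, 0, 0, 0, -0.13, 0, 0, 0, -0.13, 0, 0, 0, -0.13, 0])

```text
t: 10.82
ee_pos: [0.4199, -0.283, 0.17]
orientation: [0.994, 0.113, -0.0, -0.0]
contact_force: [0.6, 0.4, -0.5]
grip_width: 0.005
gripper_force: 0.0
```

```bash
python3 - <<'E'
from h import *
s=robot.sense();print(s['t'],s['ee_pos'],s['contact_force'])
im=optics.read_camera("wrist");cv2.imwrite("pics/w5.png",im[...,::-1])
for n in ["spool","pad","gate"]:
    print(n,[(np.round(d['at'],3).tolist(),round(d['p'],2)) for d in models.pinpoint("wrist",n)[:3]])
im=optics.read_camera("scene")
for n in ["spool","pad","gate"]:
    print(n,[(np.round(d['at'],3).tolist(),round(d['p'],2)) for d in models.pinpoint("scene",n)[:3]])
E
```

```text
10.825 [ 0.41988437 -0.28297693  0.170014  ] [ 0.63427106  0.36335007 -0.51167808]
spool [([0.532, -0.292, 0.047], 0.9), ([0.419, -0.44, 0.001], 0.8), ([0.417, -0.281, 0.067], 0.52)]
pad [([0.417, -0.284, 0.068], 0.73)]
gate [([0.532, -0.289, 0.047], 0.95), ([0.53, -0.291, 0.046], 0.47)]
spool [([0.632, -0.105, -0.0], 0.73), ([0.416, -0.439, 0.001], 0.68), ([0.532, -0.293, 0.045], 0.54)]
pad []
gate [([0.534, -0.295, 0.047], 0.79)]
```

View pics/w5.png

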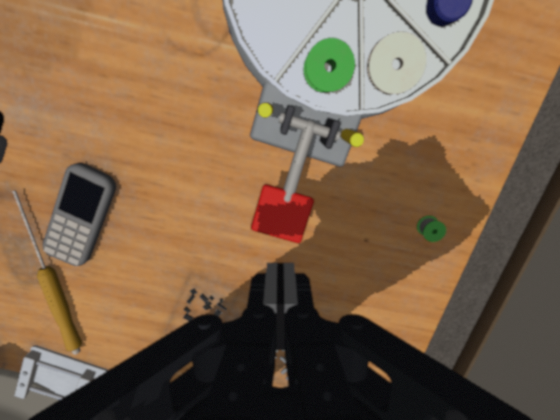

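The spool now stands at (330,65), between the posts and at the gate. The pad is up at (283,213), and nothing is touching it. Handing in.

```bash
python3 -c "
from cell import robot
print(robot.job_done())"
```

```text
the job is handed in; nothing more can be done
None
```

Five full lever presses brought the green-flanged spool to the gate between the yellow posts. The lever is up, the arm is clear, and I handed the job in at about 11 s; no verdict came back.

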